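# Fit the long filling nozzle in the telescoping stand and hold it raised

## Robot

A 7-joint arm with a two-finger parallel gripper is mounted at the origin on a cart in front of the work surface, level with it; the furniture and walls round the work are solid. World frame = base frame: x ahead of the robot, y to its left, z up, the work surface at z = 0. Lengths are in mm, angles in rad, forces in N, time in s.
With the tool pointing down it reaches from about 425 to 875 mm from the base axis. Payload 9.9 kg.
Tool frame: the origin (TCP) lies at the very end of the fingers, on their centre line; the grasp point (between the pads) lies 19 mm behind it; z points along the fingers, y is the direction in which the jaws open and shut (so a half turn about z gives the same grasp; the last joint's range is limited). The gripper opens to 85 mm and grips with 20 to 120 N. Pads are 22 mm wide; open, the fingers measure 114 mm over their backs; the gripper's body (76 mm by 85 mm) begins 54 mm behind the grasp point. The pads swing forward as they close: fully open they stand 13 mm farther back than shut.
Start: joints at [-1.275, 0.576, 0.025, 1.437, -0.015, 1.129, -0.057], TCP at [250.239, 626.905, 231.289] pointing down, gripper open.
Joint ranges: [-2.76, 2.76], [-0.34, 2.15], [-1.52, 1.57], [0.19, 2.46], [-1.09, 4.23], [0.17, 1.99], [-2.82, 2.82]. Speed limits (rad/s): [2.22, 2.22, 3.01, 3.01, 3.14, 3.14, 3.14].

## Interface

Orientations are given as a unit quaternion [w, x, y, z].
In Python, from cell import arm gives the robot as it stands. The module is installed in compiled form; this text tells all that it offers.
- The arm moves only by the shell command python3 -m inch 'ROWS'. ROWS is JSON, a list that holds one entry, the list of rows, each a list of 5 numbers: the shift along the tool's x, y, z in cm, then the turn about the tool's z in degrees, then the closure in counts, from 0 (fully open) to 255 (shut). In form: [[[dx, dy, dz, roll, gripper], ...]]. A call has 1 to 5 rows; each row is the pose to reach, as a shift and turn from the pose commanded when the call began, along the tool's axes at that moment; what a row does not reach only later rows make up. A row lasts 1/12 s, in which the tool goes at most 41.7 mm and 7.16 degrees, less where a joint would pass 70% of its speed; a pose out of reach is approached as far as the arm can. A call with a gripper value outside its range is refused whole. The fingers move at their own pace and stop on an object; the grip force is fixed at half the most. Time passes only in rows, so rows that repeat a pose let the fingers close. It gives the time, the measured TCP pose, the force and the opening at its end, in the units of the state.
- arm.sense(): the state, without advancing time (a new reading comes with each control period).
- arm.snapshot(name): name is "scene" or "top"; returns (picture, depth): 420x560x3 uint8, red, green, blue; 420x560 float32, mm along the optical axis (not along the pixel's ray), 0 where there is no reading.
- arm.get_calibration(name): a dict with "fx", "fy", "cx", "cy" (pixels), "cam_to_world" (4x4, takes a point from camera to world coordinates). Camera axes: x right, y down, z forward; pixel columns grow to the right and rows downward; lengths in mm; the calibration is good to about 2 mm. A picture is of the moment at which its call begins. get_calibration takes no time and is no camera call.
- arm.sign_off(): hands the job in, once; it reports no verdict.
The state is a dict: "t": time; "q": joint angles; "joint_vel": joint speeds; "tau": joint torques, N m; "tool_pos": TCP position; "tcp_rot": TCP orientation; "wrist_force": force on the tool from outside, world axes, zero at the start; "moment": the same for the moment, N m; "grip_width": finger opening in mm.
Only numpy, scipy, OpenCV 4.12 (cv2) and the standard library are available. Lean on these libraries where they do the work, as an engineer would, in place of code of your own. Each camera call takes 0.05 s, during which the arm holds its last target. There are 200 camera calls.

## Task

Take the longer of the two filling nozzles out of the rack and, with the telescoping stand still fully down, put its tube down through the stand's eyelet until the nut sits on the ring, and let go of it. Then squeeze the release button on the stand's head and pull the head straight up past the first stop to the second stop, the end of its travel, so that the beaker would fit under the nozzle. Finish while still holding the head up there with the button squeezed, the nozzle still seated, and leave the short nozzle, the beaker and the bottles where they are.

Things in the scene. Friction and masses are not known exactly. Their poses are not given: they have to be found in the camera images.
- long_nozzle_nut (a point): the longer filling nozzle: a grey ribbed round union nut, 31 mm across and 24 mm tall, above a steel tube 10 mm in diameter and 95 mm long (below the nut) with a 10 mm tapered tip; 70 g. It stands upright in one of the rack's two holes, the tube downward. The point is the centre of the nut; z is up along the tube. Grasp the nut from above.
- long_nozzle: the same long nozzle; its origin is the centre of the flat underside of its nut, 12 mm below its nut point; the tube runs 95 mm down from here
- short_nozzle_nut (a point): the shorter filling nozzle: same nut, tube only 60 mm long; stands in the other rack hole (either may be in either). The point is the centre of the nut. Not to be moved.
- rack: fixed aluminium nozzle rack, open at front and back, 158 mm long (its y) and 70 mm wide (its x), origin at the centre of its underside. Two holes 80 mm apart along its y, each with a black collar 23 mm in outer diameter; the plate's top is 100 mm and the collars' tops, on which the nuts sit, 116 mm above the worktop
- stand: fixed telescoping nozzle stand: base plate 175 x 95 x 10 mm with a 34 mm square upright outer tube, origin at the worktop under the tube's axis; its x axis points from the eyelet to the column (the eyelet is on the -x side, 90 mm from the column's axis), its y axis points to the side with the button. The tube, with a collar 42 mm square, ends 120 mm above the worktop
- head_grip (a point): centre of the grey head block on top of the stand's inner tube (moves with it): the block is 40 mm along the stand's x, 34 mm along its y, 52 mm tall (26 mm above and below this point); the point is 150 mm above the worktop when the head is down. Hold it from above, one finger on the button and one on the opposite face
- button (a point): middle of the outer face of the release button, a black 26 x 26 mm pad in the head's +y face, standing 8 mm out of it, so the head is 42 mm wide over the button and 36 mm with it pressed. It is level with head_grip
- eyelet (a point): centre of the top of the steel ring held out 90 mm from the head's axis on the -x side by a 10 mm wide arm; ring 26 mm outer diameter, vertical hole 15 mm in diameter, 14 mm deep, top 139 mm above the worktop with the head down. Moves with the head. The nozzle's nut sits on its top
- stand_head (a joint): height of the head above its lowest position, m. 0 = down (start), where a catch stops it rising; about 0.045 to 0.051 = first stop, where the catch snaps in and locks it if the button is not squeezed; 0.100 = second stop, the end of travel, where nothing catches: let go, the head (about 0.5 kg) sinks back to the first stop in about a second. With the button squeezed it takes 6 to 10 N to lift, more when pulled fast
- stand_button (a joint): travel of the release button, m: 0 = out, 0.006 = fully in; springs out by itself, about 1 N to start and 2.5 N to hold fully in. Beyond 0.0045 the catch is free
- beaker: white measuring beaker, 75 mm wide, 90 mm tall, standing behind the stand; origin at the centre of its underside. Not to be moved
- capped_bottle: amber bottle with black cap, 29 mm in diameter, 60 mm tall, between rack and stand; origin under its centre. Not to be moved
- empty_bottle: open amber bottle, 29 mm in diameter, 59 mm tall, near the front edge between rack and stand; origin under its centre. Not to be moved
- plugged_bottle: amber bottle with white plug, 29 mm in diameter, 63 mm tall, behind and to the left of the stand; origin under its centre. Not to be moved
There are look-alikes about, which are no part of the job. What is shaped like the long_nozzle but pink or turquoise is not meant.

How it is judged:
By the outcome, as a careful person would: the job done as asked, in the order asked, and still so for the second after the job is handed in, while the arm keeps its last pose, push and grip.
It also fails if it takes over 48 s, if anything falls off the work surface, if the arm or the gripper's body presses on something with over 40 N, if the wrist force passes 120 N, or if a joint passes its speed limit or range.

## Working session

There is one attempt and no reset: what is moved stays moved. The work goes in short steps, Python scripts to look and compute and a shell command to move; the robot and the scene stay as the last step left them, time stands still between calls to the robot, and variables do not carry over. Pictures are saved under pics/ and viewed, about 8 in all and at most 12, crops included, and the job is handed in when it is done.

```bash
mkdir -p pics; cat > h.py <<'E'
import numpy as np, cv2
from cell import arm
def snap(n,f):
    p,d=arm.snapshot(n); cv2.imwrite(f'pics/{f}.png',p[:,:,::-1]); np.savez(f'pics/{f}.npz',p=p,d=d); return p,d
def world(n,d,u,v):
    c=arm.get_calibration(n); z=d[v,u]
    return (np.array(c['cam_to_world'])@np.stack([(u-c['cx'])/c['fx']*z,(v-c['cy'])/c['fy']*z,z,np.ones_like(z)]))[:3].T
def ray(n,u,v,z):
    c=arm.get_calibration(n); T=np.array(c['cam_to_world']); r=T[:3,:3]@[(u-c['cx'])/c['fx'],(v-c['cy'])/c['fy'],1]
    return T[:3,3]+r*(z-T[2,3])/r[2]
E
python3 - <<'E'
from h import *
np.set_printoptions(precision=3,suppress=True)
for n in('scene','top'):
    snap(n,n+'0'); print(arm.get_calibration(n))
print(arm.sense())
E
```

```text
{'fx': 382.12764033741485, 'fy': 382.12764033741485, 'cx': 278.8847841169262, 'cy': 208.9682312343714, 'cam_to_world': array([[   0.45 ,   -0.535,    0.715,  -61.558],
       [  -0.893,   -0.273,    0.358, -154.829],
       [   0.004,   -0.799,   -0.601,  601.337],
       [   0.   ,    0.   ,    0.   ,    1.   ]])}
{'fx': 450.4394167623488, 'fy': 450.4394167623488, 'cx': 277.351319304995, 'cy': 212.3312946790561, 'cam_to_world': array([[  -0.023,   -0.991,    0.129,  387.611],
       [  -1.   ,    0.021,   -0.018,  167.823],
       [   0.015,   -0.13 ,   -0.991, 1329.137],
       [   0.   ,    0.   ,    0.   ,    1.   ]])}
{'t': 0.1, 'q': array([-1.275,  0.576,  0.025,  1.438, -0.015,  1.129, -0.057]), 'joint_vel': array([ 0.001, -0.003,  0.001, -0.001,  0.001, -0.   ,  0.001]), 'tau': array([  0.006, -76.731,   2.258, -28.661,   0.016,   0.009,   0.   ]), 'tool_pos': array([250.082, 626.538, 230.556]), 'tcp_rot': array([-0.   ,  0.189,  0.982, -0.001]), 'wrist_force': array([-0.132,  0.21 , -0.123]), 'moment': array([-0.028,  0.034,  0.031]), 'grip_width': 85.37692190490364}
```

View pics/scene0.png

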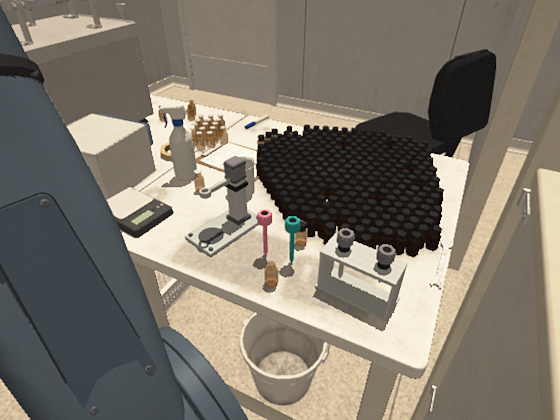

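View pics/top0.png

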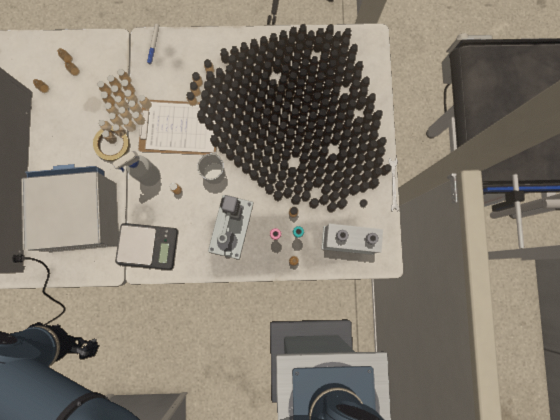

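Scene: the rack is at scene (362,275), with grey nuts at (345,238) and (386,255). The stand head is at (235,170) with its eyelet at (205,190). The pink and turquoise look-alikes stand at (265,217) and (292,224). In the top view the rack nuts are at (343,235) and (372,239). Candidates for the long nozzle are the two grey rack nuts, because pink and turquoise are excluded by the text. I'll use a close crop to see which tube is longer.

```bash
python3 - <<'E'
from h import *
a=cv2.imread('pics/scene0.png'); t=cv2.imread('pics/top0.png')
A=cv2.resize(a[220:325,310:415],(480,480),interpolation=cv2.INTER_CUBIC)
B=cv2.resize(a[145:260,175:290],(480,480),interpolation=cv2.INTER_CUBIC)[:, :300]
cv2.imwrite('pics/c1.png',np.hstack([A,B]))
C=cv2.resize(t[150:270,195:395],(800,480),interpolation=cv2.INTER_CUBIC); cv2.imwrite('pics/c2.png',C)
E
```

```text
(no output)
```

View pics/c1.png

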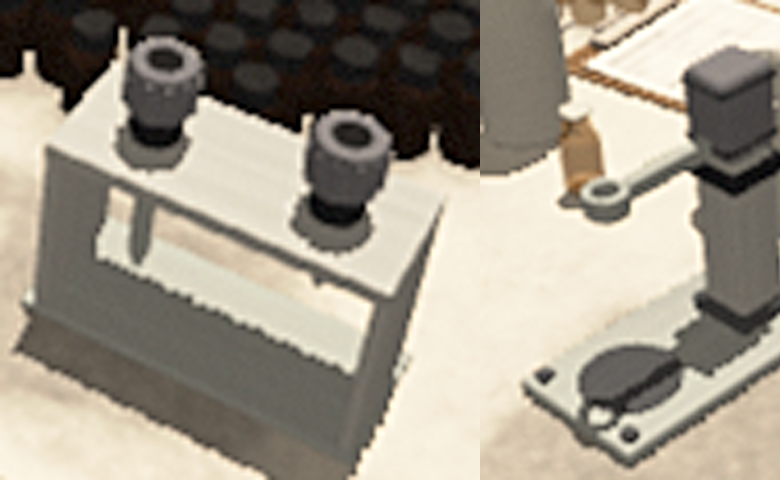

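View pics/c2.png

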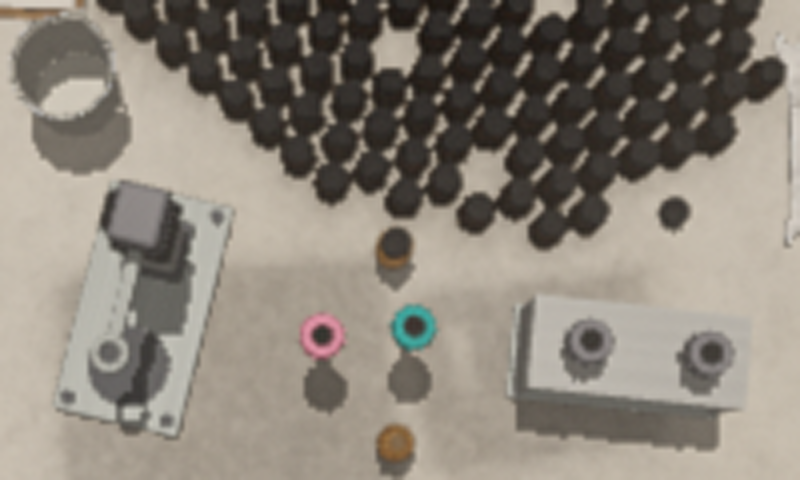

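The left rack nozzle (top view (343,235)) shows a long tube under the plate. On the right one (372,239) only a tip peeks out. I'll confirm this with numbers and measure the positions from depth.

```bash
cat > m.py <<'E'
from h import *
np.set_printoptions(precision=1,suppress=True)
def cloud(n,f):
    d=np.load(f'pics/{f}.npz')['d']; u,v=np.meshgrid(np.arange(560),np.arange(420)); return world(n,d,u.ravel(),v.ravel()).reshape(560*0+420,560,3) if 0 else world(n,d,u.ravel(),v.ravel()),u.ravel(),v.ravel(),d.ravel()
E
python3 - <<'E'
from m import *
for n,f,boxes in(('top','top0',dict(L=(332,224,354,247),S=(361,228,384,251),eye=(214,229,231,247),head=(216,190,244,218))),
                 ('scene','scene0',dict(L=(334,225,358,255),S=(374,241,398,270),eye=(195,180,220,198),head=(222,150,248,182)))):
    P,u,v,d=cloud(n,f)
    for k,b in boxes.items():
        m=(u>=b[0])&(u<=b[2])&(v>=b[1])&(v<=b[3])&(d>0)
        lo,hi={'L':(133,150),'S':(133,150),'eye':(132,150),'head':(168,190)}[k]
        m&=(P[:,2]>lo)&(P[:,2]<hi); Q=P[m]
        if len(Q)<4: print(n,k,'few',len(Q)); continue
        (c,r)=cv2.minEnclosingCircle(Q[:,:2].astype(np.float32))
        print(n,k,len(Q),'mean',Q.mean(0),'med z',np.median(Q[:,2]),'circ',np.array(c),r,'rect',cv2.minAreaRect(Q[:,:2].astype(np.float32)))
# two-view ray triangulation
def tri(a,b):
    A=[];B=[]
    for n,(x,y) in(('top',a),('scene',b)):
        p0=ray(n,x,y,300);p1=ray(n,x,y,0);r=(p1-p0)/np.linalg.norm(p1-p0);M=np.eye(3)-np.outer(r,r);A.append(M);B.append(M@p0)
    X=np.linalg.solve(sum(A),sum(B)); return X,[np.linalg.norm(A[i]@X-B[i]) for i in(0,1)]
s=105/480; t=115/480
for k,a,b in(('L',(342.5,235.2),(310+165*s,220+60*s)),('S',(372.3,238.2),(310+350*s,220+134*s)),('eye',(222.2,237.7),(175+(605-480)*t,145+192*t)),('head',(229.5,203.7),(175+(732-480)*t,145+66*t))): print('tri',k,*tri(a,b))
# tip heights: scene ray at plane through nut axis: find z where ray nearest nut xy
for k,(x,y),b in(('Ltip',tri((342.5,235.2),(346.1,233.1))[0][:2],(310+140*s,220+264*s)),('Stip',tri((372.3,238.2),(386.6,249.3))[0][:2],(310+320*s,220+284*s))):
    zs=np.arange(0,120,1.); D=[np.linalg.norm(ray('scene',*b,z)[:2]-[x,y]) for z in zs]; i=np.argmin(D); print(k,zs[i],D[i])
E
```

```text
top L 104 mean [478.8 -24.9 139.6] med z 139.67596234581072 circ [478.8 -24.5] 15.562520980834961 rect ((478.6890563964844, -25.063316345214844), (29.34128189086914, 27.128013610839844), 87.3479995727539)
top S 105 mean [ 468.7 -103.4  139.4] med z 139.5324294971149 circ [ 469.1 -103.9] 16.431251525878906 rect ((469.2153015136719, -104.39009857177734), (30.01490020751953, 31.131980895996094), 16.504261016845703)
top eye 69 mean [483.4 292.  138. ] med z 138.0953374495482 circ [484.3 291. ] 18.865798950195312 rect ((484.2875061035156, 293.64288330078125), (21.25609588623047, 34.87604904174805), 89.2924575805664)
top head 204 mean [564.  270.1 175.1] med z 175.39270472265616 circ [564.7 270.4] 25.271108627319336 rect ((564.856201171875, 270.4915466308594), (33.826683044433594, 40.02986145019531), 75.40632629394531)
scene L 165 mean [477.  -23.3 138.2] med z 138.65631324335385 circ [479.6 -22.2] 16.232681274414062 rect ((478.8138122558594, -22.662561416625977), (28.375221252441406, 30.357004165649414), 48.21879959106445)
scene S 190 mean [ 466.5 -102.4  138.4] med z 138.98181710431882 c
[... 290 characters left out ...]
5), (24.511695861816406, 59.47807312011719), 69.93999481201172)
scene head 169 mean [561.3 271.2 173.3] med z 174.08337316932852 circ [565.6 273.7] 23.7340087890625 rect ((565.0594482421875, 272.2998046875), (34.094139099121094, 41.29631423950195), 77.19355773925781)
tri L [477.9 -25.1 139.7] [np.float64(0.30423548866166517), np.float64(0.30423548866165684)]
tri S [ 468.1 -103.5  140.1] [np.float64(0.6917410841389166), np.float64(0.6917410841389792)]
tri eye [478.5 293.8 135.2] [np.float64(0.38752656376201544), np.float64(0.38752656376200956)]
tri head [564.3 269.1 172.4] [np.float64(1.1604728690340453), np.float64(1.160472869033948)]
Ltip 20.0 1.5848580620390318
Stip 56.0 1.3473355126630875
```

The tip heights come out at 20 mm (the text implies 21) and 56 mm (also 56), so the long nozzle is the left one, nut at about (478.5, -25) with its top at 140. The head is at (564.5, 270.3) with stand yaw about -15°, and the eyelet is near (478, 293.7). I'll turn the jaws to 75° first and then transit.

```bash
cat > go.py <<'E'
import sys; from m import *
from scipy.spatial.transform import Rotation as R
s=arm.sense(); r=R.from_quat(s['tcp_rot'],scalar_first=True); M=r.as_matrix()
print('t %.2f'%s['t'],'tcp',s['tool_pos'],'yaw_y %.2f'%np.degrees(np.arctan2(M[1,1],M[0,1])),'tilt %.2f'%np.degrees(np.arccos(-M[2,2])),'F',s['wrist_force'],'w %.1f'%s['grip_width'])
if len(sys.argv)>1: print('shift cm',np.round(M.T@(np.array(sys.argv[1:4],float)-s['tool_pos'])/10,2))
E
python3 -m inch '[[[0,0,0,-6.8,0],[0,0,0,-6.8,90]]]'; python3 go.py 478.5 -24.7 230
python3 - <<'E'
from m import *
P,u,v,d=cloud('top','top0')
for k,b in dict(pink=(266,224,285,245),turq=(288,222,308,243),cap=(287,204,300,222)).items():
    m=(u>=b[0])&(u<=b[2])&(v>=b[1])&(v<=b[3]); Q=P[m]; Q=Q[Q[:,2]>Q[:,2].max()-8]; print(k,Q.mean(0))
E
```

```text
t: 0.27
tool_pos: [250.2, 626.6, 230.8]
tcp_rot: [-0.0, 0.127, 0.992, -0.0]
wrist_force: [-0.3, -0.3, 0.6]
grip_width: 75.3
t 0.27 tcp [250.2 626.6 230.8] yaw_y 75.35 tilt 0.06 F [-0.3 -0.3  0.6] w 75.3
shift cm [-38.6 -57.2   0.1]
pink [487.2 152.6 120.6]
turq [ 387.6  167.8 1329.1]
cap [ 387.6  167.8 1329.1]
```

```bash
python3 -m inch '[[[-9.6,-14.3,0,0,90],[-9.6,-14.3,0,0,90],[-9.6,-14.3,0,0,90],[-9.6,-14.3,0,0,90],[-9.6,-14.3,0,0,90]]]' >/dev/null
python3 -m inch '[[[-9.6,-14.3,0,0,90],[-9.6,-14.3,0,0,90],[-9.6,-14.3,0,0,90],[-9.6,-14.3,0,0,90],[-9.6,-14.3,0,0,90]]]' >/dev/null
python3 -m inch '[[[-9.6,-14.3,0,0,90],[-9.6,-14.3,0,0,90],[-9.6,-14.3,0,0,90],[-9.6,-14.3,0,0,90],[-9.6,-14.3,0,0,90]]]' >/dev/null
python3 go.py 478.5 -24.7 190
```

```text
t 1.52 tcp [419.4 131.3 231.5] yaw_y 74.39 tilt 0.14 F [-0.4 -0.3  0.7] w 55.4
shift cm [ -9.9 -13.4   4.2]
```

```bash
python3 -m inch '[[[-9.8,-13.9,0,0,90],[-9.8,-13.9,2,0,90],[-9.8,-13.9,4,0,90],[-9.8,-13.9,4,0,90],[-9.8,-13.9,4,0,90]]]' >/dev/null
python3 -m inch '[[[0,0,0,0,90],[0,0,0,0,90]]]' >/dev/null
python3 go.py 478.5 -24.7 190; python3 - <<'E'
from h import *
p,_=snap('top','t1'); q,_=snap('scene','s1')
a=cv2.resize(p[190:280,310:400,::-1],(400,400)); b=cv2.resize(q[170:310,300:440,::-1],(400,400)); cv2.imwrite('pics/c3.png',np.hstack([a,b]))
E
```

```text
t 2.10 tcp [476.4 -21.1 191. ] yaw_y 74.87 tilt 0.07 F [-0.3  0.6  0.7] w 55.2
shift cm [-0.3 -0.3  0.1]
```

View pics/c3.png

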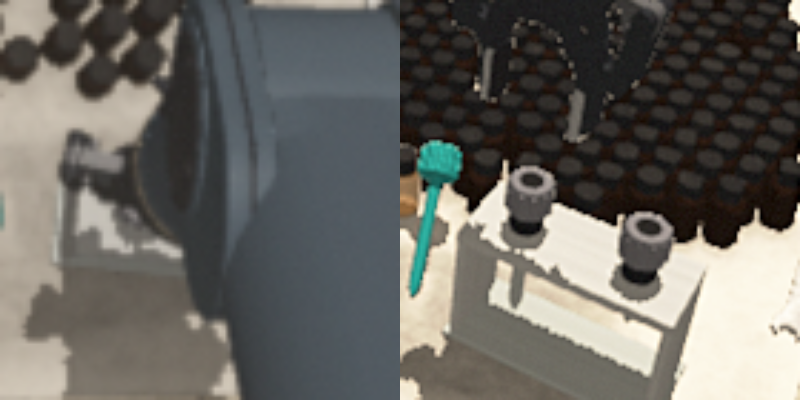

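The crop shows the open fingers straddling the space above the left (long) nut at scene (346,236). I'll correct the position and descend.

```bash
python3 -m inch '[[[-0.3,-0.3,2,0,90],[-0.3,-0.3,4,0,90],[-0.3,-0.3,4,0,90]]]' >/dev/null; python3 go.py 478.5 -24.7 111; python3 -c "
from h import *
print(ray('scene',346,210.5,195))"
```

```text
t 2.45 tcp [477.1 -23.3 149.4] yaw_y 75.16 tilt 0.20 F [-1.3  0.4  0.5] w 55.2
shift cm [-0.2 -0.1  3.8]
[471.65203195 -20.4257255  195.        ]
```

```bash
python3 -m inch '[[[-0.2,-0.1,1.5,0,90],[-0.2,-0.1,3,0,90],[-0.2,-0.1,3.8,0,90],[-0.2,-0.1,3.8,0,90]]]' >/dev/null; python3 go.py 478.5 -24.7 111
python3 -m inch '[[[0,0,0,0,255],[0,0,0,0,255],[0,0,0,0,255],[0,0,0,0,255],[0,0,0,0,255]]]'; python3 go.py
```

```text
t 2.78 tcp [479.7 -25.5 112.8] yaw_y 75.12 tilt 0.11 F [-0.2 -0.3 -0.4] w 55.3
shift cm [0.1 0.1 0.2]
t: 3.2
tool_pos: [481.0, -26.0, 114.5]
tcp_rot: [0.001, 0.13, 0.992, 0.0]
wrist_force: [-1.0, 1.4, 6.9]
grip_width: 28.2
t 3.20 tcp [481.  -26.  114.5] yaw_y 75.06 tilt 0.11 F [-1.   1.4  6.9] w 28.2
```

```bash
python3 -m inch '[[[0,0,-0.8,0,255],[0,0,-1.6,0,255],[0,0,-2.4,0,255],[0,0,-3,0,255],[0,0,-3,0,255]]]' ; python3 go.py; python3 - <<'E'
from h import *
q,_=snap('scene','s2')
cv2.imwrite('pics/c4.png',cv2.resize(q[170:310,300:440,::-1],(560,560),interpolation=cv2.INTER_CUBIC))
E
```

```text
t: 3.62
tool_pos: [481.0, -26.5, 145.0]
tcp_rot: [0.001, 0.13, 0.991, 0.0]
wrist_force: [0.7, 3.1, 1.4]
grip_width: 27.4
t 3.62 tcp [481.  -26.5 145. ] yaw_y 75.04 tilt 0.13 F [0.7 3.1 1.4] w 27.4
```

View pics/c4.png

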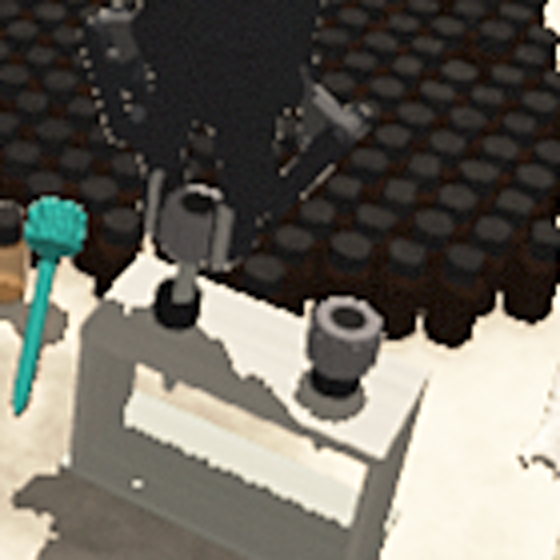

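The crop shows the grey long nozzle held between the pads at (190,225), its tube rising out of the collar, with the short one untouched. I'll lift it clear.

```bash
python3 -m inch '[[[0,0,-2,0,255],[0,0,-4.5,0,255],[0,0,-7.5,0,255],[0,0,-10,0,255],[0,0,-11.5,0,255]]]'; python3 -m inch '[[[0,0,-0.5,0,255],[0,0,-0.5,0,255]]]' >/dev/null; python3 go.py 478.3 293.7 265; python3 - <<'E'
from h import *
q,_=snap('scene','s3')
cv2.imwrite('pics/c5.png',cv2.resize(q[110:290,270:450,::-1],(560,560),interpolation=cv2.INTER_CUBIC))
E
```

```text
t: 4.08
tool_pos: [480.8, -27.5, 260.8]
tcp_rot: [0.001, 0.131, 0.991, -0.0]
wrist_force: [0.9, -1.0, -1.1]
grip_width: 27.6
t 4.25 tcp [480.7 -27.1 264. ] yaw_y 75.01 tilt 0.10 F [ 0.1  0.6 -2.4] w 27.7
shift cm [ 8.5 30.9 -0.1]
```

View pics/c5.png

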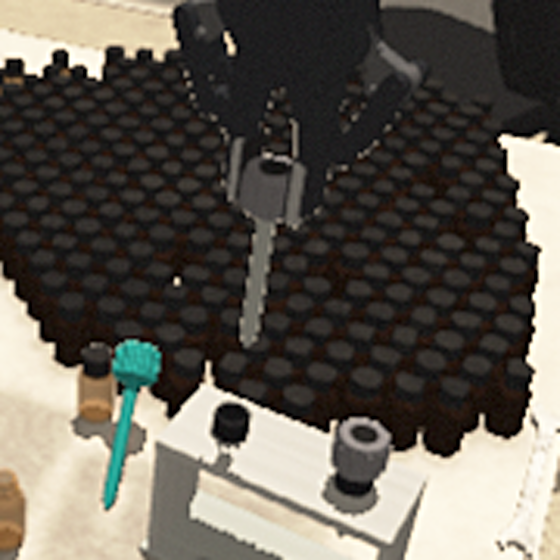

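The nozzle is fully clear, with the tube from (263,220) to the tip at (249,343). I'll fit its axis from the depth to find the tilt and the offset from the TCP.

```bash
cat > tube.py <<'E'
import sys; from m import *
f=sys.argv[1]; P,u,v,d=cloud('scene',f); t=arm.sense()['tool_pos']
m=(d>0)&(np.hypot(P[:,0]-t[0],P[:,1]-t[1])<28)&(P[:,2]>t[2]-105)&(P[:,2]<t[2]-4)
Q=P[m]; 
for lo in range(-100,0,20):
    q=Q[(Q[:,2]-t[2]>=lo)&(Q[:,2]-t[2]<lo+20)]; print(lo,len(q),q.mean(0)-t if len(q) else '')
print('lowest',Q[:,2].min()-t[2])
m=(d>0)&(np.hypot(P[:,0]-t[0],P[:,1]-t[1])<22)&(P[:,2]>t[2]+14)&(P[:,2]<t[2]+30); print('nuttop',P[m][:,2].max()-t[2])
vx=cv2.fitLine((Q-t).astype(np.float32),cv2.DIST_HUBER,0,.1,.1).ravel(); vx/=vx[5-3]; print('axis slope dx/dz,dy/dz',vx[:2], 'at z-50', vx[3:5]+vx[:2]*(-50-vx[5]))
E
python3 tube.py s3
```

```text
-100 22 [ -3.5   0.7 -84.6]
-80 50 [ -3.8   0.7 -69.7]
-60 52 [ -4.4   0.3 -49.7]
-40 56 [ -4.2   0.2 -29.9]
-20 45 [ -4.4   0.1 -12.5]
lowest -92.87102517883886
nuttop 29.988008655553415
axis slope dx/dz,dy/dz [-0. -0.] at z-50 [-4.4 -0.2]
```

```bash
python3 -m inch '[[[0.8,2.5,0,0,255],[1.8,6.2,0,0,255],[2.7,9.7,0,0,255],[3.7,13.2,0,0,255],[4.6,16.5,0,0,255]]]' >/dev/null
python3 -m inch '[[[0.9,3.3,0,0,255],[1.8,6.8,0,0,255],[2.7,9.8,0,0,255],[3.5,12.8,0,0,255],[3.9,14.4,0,0,255]]]' >/dev/null
python3 -m inch '[[[0,0,0.5,0,255],[0,0,1,0,255],[0,0,1,0,255]]]' >/dev/null
python3 go.py 478.3 293.7 245;python3 - <<'E'
from h import *
q,_=snap('scene','s4'); snap('top','t4')
cv2.imwrite('pics/c6.png',cv2.resize(q[120:220,170:270,::-1],(600,600),interpolation=cv2.INTER_CUBIC))
print(ray('scene',204.9,191,139),ray('top',222.2,237.7,139))
E
python3 tube.py s4
```

```text
t 5.38 tcp [477.6 291.7 251.2] yaw_y 74.96 tilt 0.23 F [ 0.7 -0.9 -0.2] w 27.9
shift cm [-0.   0.2  0.6]
[473.82660592 290.58034018 139.        ] [478.40474925 293.09278359 139.        ]
-100 23 [ -4.3  -0.6 -86.3]
-80 40 [ -4.6  -1.2 -69.5]
-60 41 [ -4.5  -1.2 -49. ]
-40 42 [ -4.5  -1.3 -29.3]
-20 26 [ -5.1  -1.2 -13.3]
lowest -94.40901662905623
nuttop 29.97480815710054
axis slope dx/dz,dy/dz [-0. -0.] at z-50 [-5.  -1.3]
```

View pics/c6.png

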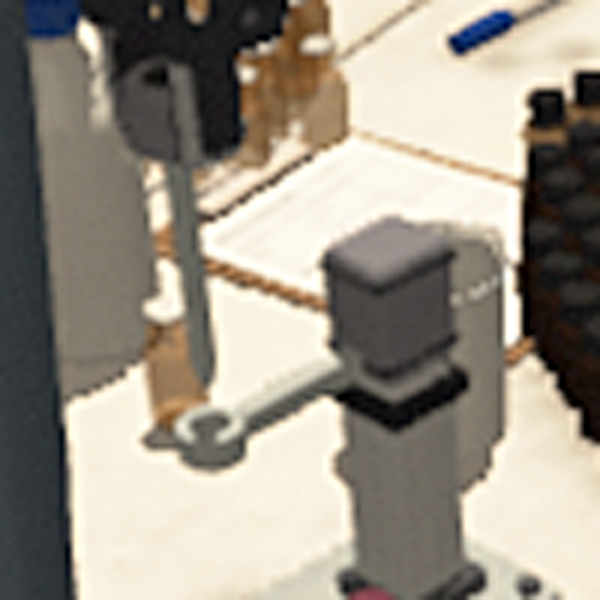

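The tip is at crop (203,388), just above and slightly left of the ring centre at (211,427). I'll measure both from the same camera so its bias cancels, using an ellipse fit on the ring.

```bash
python3 - <<'E'
from m import *
t=np.array([477.6,291.7,251.2])
for px in((205.2,191.2),(204.9,191.0)): print('ring',ray('scene',*px,139))
for z in (156,158): print('tip',ray('scene',203.8,184.5,z))
# ring by depth before the arm came: scene0 & now; points z in 132..146 near ring
for n,f in(('scene','scene0'),('scene','s4'),('top','top0')):
    P,u,v,d=cloud(n,f)
    m=(d>0)&(abs(P[:,2]-138.5)<5)&(np.hypot(P[:,0]-477,P[:,1]-292)<20); Q=P[m]
    (c,r)=cv2.minEnclosingCircle(Q[Q[:,0]<483][:,:2].astype(np.float32)); print(f,m.sum(),'mean',Q.mean(0),'x',Q[:,0].min(),'y',Q[:,1].min(),Q[:,1].max(),'circ',c,r)
# hi-res ellipse of the ring hole (dark/other inside bright ring) in scene0 and s4
for f in('scene0','s4'):
    g=cv2.cvtColor(np.load(f'pics/{f}.npz')['p'],cv2.COLOR_RGB2GRAY)[182:202,194:218]; print(f); print(g)
E
```

```text
ring [473.5 289.6 139. ]
ring [473.8 290.6 139. ]
tip [473.2 290.6 156. ]
tip [470.8 288.6 158. ]
scene0 75 mean [479.1 295.  136.5] x 466.6319246412931 y 284.0657018657679 309.04908642553136 circ (476.6636962890625, 296.4580993652344) 12.612156867980957
s4 74 mean [479.4 294.8 136.6] x 466.0133153723403 y 283.5442120974619 308.97547077049506 circ (477.4388427734375, 296.4959411621094) 12.98487663269043
top0 59 mean [480.7 293.  138.4] x 466.81264668867846 y 283.03389716427097 304.38223606633574 circ (477.4201354980469, 293.4937744140625) 11.70712947845459
scene0
[[168 115 123 127 125 125 127 126 120 118 207 245 244 240 241 241 240 241
  242 242 243 244 234 232]
 [183 123 120 124 126 127 125 127 122 115 195 244 244 242 241 242 241 241
  242 245 233 231 215 212]
 [202 123 122 124 125 125 127 124 123 113 182 244 247 243 242 243 243 243
  245 243 213 210 215 213]
 [216 133 120 122 123 123 124 127 120 111 165 243 249 245 243 245 246 243
  234 224 212 214 209 182]
 [229 145 118 131 141 147 145 139 135 120 142 238 251 248 248 243 234 225
  212 210 208 189 156 116]
 [233 159 128 148 158 162
[... 2814 characters left out ...]
21 225 225 227 187 115  95 100 107 104 103 102 103  99  89  92 232
  248 241 240 242 242 241]
 [247 249 250 251 253 226 124  87  97 100 102 101  99  96  87  76 154 239
  246 241 240 242 243 242]
 [240 241 242 243 245 240 204 142  96  89  93  93  87  81 122 194 237 246
  244 242 243 242 243 242]
 [240 240 240 240 243 246 245 235 197 182 161 144 170 209 232 249 249 245
  243 243 244 243 244 244]
 [242 240 240 240 242 242 244 248 245 243 239 233 241 249 250 247 244 243
  243 243 244 244 243 244]
 [241 241 242 241 242 240 239 241 242 244 245 245 245 244 244 243 243 243
  243 243 244 244 243 243]
 [241 241 242 239 240 239 239 240 240 241 240 241 240 242 242 241 242 243
  244 243 242 243 243 243]]
```

```bash
python3 - <<'E'
from m import *
L=np.array([.45,-.893])
r=ray('scene',204.4,190.5,137)
print('ring',r,'lat',r[:2]@L)
g=cv2.cvtColor(np.load('pics/s4.npz')['p'],cv2.COLOR_RGB2GRAY); D=np.load('pics/s4.npz')['d']
for v in range(158,187,4): print(v,g[v,194:212],D[v,194:212].round().astype(int))
E
```

```text
ring [477.2 294.6 137. ] lat -48.318257656146855
158 [105 168 181 147 115 104 103  99  86 197 254 255 254 247 240 235 239 244] [1096 1207 1210 1210  773  771  772  770  772 1208 1204 1211 1207 1210
 1212 1213 1213 1213]
162 [114 114 119 116 124 113 101 102  95 120 199 240 254 255 254 248 245 245] [1100 1112 1196 1194 1194  773  773  774  777  780 1193 1188 1191 1187
 1191 1186 1189 1189]
166 [111 103 168 241 252 226 135  96 100  88 161 207 222 153  99 108 114 138] [1107 1114 1178 1178 1177  785  781  780  784  785 1181 1177 1179 1177
 1180 1179 1170 1175]
170 [195 233 243 243 241 251 185  90  99  93 111 237 249 243 243 243 244 245] [1035 1034 1036 1036 1043 1037  789  788  786  786  792 1162 1159 1162
 1161 1157 1158 1161]
174 [113  94  73 105 115 127 142 120 104  98  80 195 246 245 243 243 243 243] [1045 1038 1036 1037 1030 1039 1043  793  791  793  796 1142 1141 1144
 1143 1138 1146 1141]
178 [107 119 134 145 143 144 145 118 102 103  92 113 237 250 244 243 243 243] [1040 1042 1041 1038 1040 1040 1041  800  797  801  803  800 1123 1126
 1122 1121 1126 1123]
182 [170 118 124 127 128 126 128 131 117 104  88 132 237 248 242 241 242 242] [1048 1041 1042 1043 1040 1044 1045 1048  809  805  807 1105 1107 1106
 1109 1110 1106 1112]
186 [228 146 120 133 143 148 146 141 134 124 142 243 253 249 249 246 236 225] [1062 1056 1052 1050 1055 1049 1053 1054 1055 1057 1062 1086 1086 1090
 1090  841  839  840]
```

```bash
python3 - <<'E'
from m import *
D=np.load('pics/scene0.npz')['d'].astype(float)
print(D[184:196,197:213].round().astype(int))
D=np.load('pics/s4.npz')['d']
pts=[]
for v in range(160,184): 
    for u in range(198,207):
        if 700<D[v,u]<815: pts.append((v,u,D[v,u]))
p=np.array(pts); rows=np.unique(p[:,0]); md=np.array([p[p[:,0]==r][:,2].mean() for r in rows]); mu=np.array([p[p[:,0]==r][:,1].mean() for r in rows])
k=rows<180
a=np.polyfit(rows[k],md[k],1); b=np.polyfit(rows[k],mu[k],1); print('depth at190.5',np.polyval(a,190.5),a[0],'col',np.polyval(b,190.5))
E
```

```text
[[1048    0 1049 1050 1052 1053 1055 1063 1093 1097 1096 1102 1097 1094
  1093 1098]
 [1048 1051 1045 1048 1055 1051 1055 1066 1096 1092 1095 1093 1094 1096
   839  843]
 [1049 1050 1056 1053 1052 1053 1057 1063 1090 1091 1088 1091  845  840
   841    0]
 [1054 1053 1052 1056 1056  832  836  835  835  833  832  833  836  835
   838  839]
 [1052 1055 1053  831  832  832  834  835  835  835  832  831  833  834
   832  836]
 [1059 1057  831  827  830  831  834  836  834  837  831  829  829  832
   836  838]
 [1058 1058  825  825  829  832  833  836  838  835  833  827  827  828
   837  839]
 [1063 1064  821  822  821    0  837  839  839  837  821  823  824  828
   838  842]
 [1065 1063  820  818  820  818  821  819  818  817  820  825  823  828
   841 1064]
 [1058 1063  823  822  822  821  819  816  816  816  819  823  825  828
  1063 1063]
 [1057 1060  827  821  820  819  818  818  817  820  824  826  824  832
  1052 1056]
 [1055 1050  829  826  821  821  819  820  821  821  822  824  825  831
  1056 1051]]
depth at190.5 817.8237066248844 1.4462533477553785 col 204.51118421052635
```

Top and scene agree that the nozzle needs about +3 mm in x. Target TCP is (480.5, 292.5).

```bash
python3 go.py 480.5 292.5 251; python3 -m inch '[[[-0.27,0.16,0,0,255],[-0.27,0.16,0,0,255],[-0.27,0.16,0,0,255]]]' >/dev/null;  python3 go.py 480.5 292.5 240
```

```text
t 5.48 tcp [478.1 291.8 252.7] yaw_y 74.91 tilt 0.11 F [-0.1 -1.  -0.5] w 27.4
shift cm [-0.2  0.1  0.2]
t 5.73 tcp [481.5 294.2 253.6] yaw_y 74.98 tilt 0.03 F [ 0.2 -0.5 -0.9] w 27.6
shift cm [ 0.1 -0.2  1.4]
```

```bash
python3 -m inch '[[[0.05,-0.19,0.7,0,255],[0.05,-0.19,1.4,0,255],[0.05,-0.19,1.4,0,255],[0.05,-0.19,1.4,0,255],[0.05,-0.19,1.4,0,255]]]' >/dev/null;  python3 go.py 480.5 292.5 230; python3 - <<'E'
from h import *
q,_=snap('scene','s5')
D=np.load('pics/s5.npz')['d']; pts=[(v,u,D[v,u]) for v in range(160,186) for u in range(198,208) if 700<D[v,u]<822]
p=np.array(pts); rows=np.unique(p[:,0]); md=np.array([p[p[:,0]==r][:,2].mean() for r in rows]); mu=np.array([p[p[:,0]==r][:,1].mean() for r in rows])
a=np.polyfit(rows,md,1); b=np.polyfit(rows,mu,1); print('depth at190.1',np.polyval(a,190.1)+4.9,'want 826; col',np.polyval(b,190.1),'want 204.4')
cv2.imwrite('pics/c7.png',cv2.resize(q[150:210,175:235,::-1],(480,480),interpolation=cv2.INTER_CUBIC))
E
python3 go.py
```

```text
t 6.15 tcp [479.9 293.  239.1] yaw_y 75.04 tilt 0.02 F [-0.   0.4 -0.5] w 27.8
shift cm [-0.1 -0.   0.9]
depth at190.1 826.0327639638352 want 826; col 204.8526837606837 want 204.4
t 6.20 tcp [480.1 293.  239.3] yaw_y 75.04 tilt 0.00 F [ 0.1 -0.1 -1. ] w 28.1
```

View pics/c7.png

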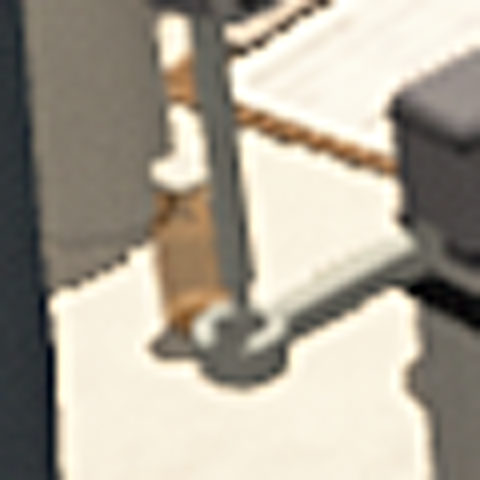

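The tip is at crop (238,312), entering the ring centred at (240,330). Depth and column agree to under 1 mm, so I'll descend while watching the force.

```bash
python3 -m inch '[[[0,0,0.6,0,255],[0,0,1.2,0,255],[0,0,1.8,0,255],[0,0,2.4,0,255],[0,0,2.4,0,255]]]'>/dev/null; python3 go.py 480.3 292.6 140
```

```text
t 6.62 tcp [479.5 292.8 213.8] yaw_y 75.05 tilt 0.10 F [ 0.   0.7 -1.2] w 27.6
shift cm [-0.1  0.   7.4]
```

```bash
python3 -m inch '[[[0,0,0.8,0,255],[0,0,1.6,0,255],[0,0,2.4,0,255],[0,0,3.2,0,255],[0,0,3.2,0,255]]]'>/dev/null; python3 go.py; python3 -m inch '[[[0,0,0.8,0,255],[0,0,1.6,0,255],[0,0,2.4,0,255],[0,0,3.2,0,255],[0,0,3.2,0,255]]]'>/dev/null; python3 go.py 480.3 292.6 138
```

```text
t 7.03 tcp [479.5 293.1 181.5] yaw_y 75.06 tilt 0.09 F [-0.5  1.4 -1. ] w 27.9
t 7.45 tcp [479.7 293.2 149.7] yaw_y 75.06 tilt 0.05 F [ 1.4  2.8 -2.2] w 28.2
shift cm [-0.1 -0.   1.2]
```

```bash
python3 -m inch '[[[-0.03,0.08,0.3,0,255],[-0.03,0.08,0.6,0,255],[-0.03,0.08,0.8,0,255],[-0.03,0.08,0.8,0,255]]]'>/dev/null; python3 go.py;  python3 -m inch '[[[0,0,0.1,0,255],[0,0,0.2,0,255],[0,0,0.3,0,255],[0,0,0.3,0,255]]]'>/dev/null; python3 go.py 480.3 292.6 138
```

```text
t 7.78 tcp [480.3 293.3 142.9] yaw_y 75.03 tilt 0.05 F [ 0.1 -0.1 -0.4] w 27.7
t 8.12 tcp [480.4 293.6 140.2] yaw_y 75.04 tilt 0.01 F [ 0.1  0.5 -1.5] w 27.8
shift cm [-0.  -0.1  0.2]
```

```bash
python3 -m inch '[[[0,0,0.1,0,255],[0,0,0.2,0,255],[0,0,0.2,0,255]]]'>/dev/null; python3 go.py;  python3 -m inch '[[[0,0,0.1,0,255],[0,0,0.2,0,255],[0,0,0.2,0,255]]]'>/dev/null; python3 go.py 480.3 292.6 138
```

```text
t 8.37 tcp [480.7 293.9 138.3] yaw_y 75.05 tilt 0.04 F [ 0.9  1.3 -0.9] w 27.7
t 8.62 tcp [480.8 294.  137.3] yaw_y 75.04 tilt 0.07 F [-2.5 -0.4 10.5] w 27.5
shift cm [ 0.  -0.1 -0.1]
```

Contact at 10.5 N, TCP z 137.3, so the nut is on the ring. I'll release it and retract.

```bash
python3 -m inch '[[[0,0,-0.1,0,200],[0,0,-0.1,0,90],[0,0,-0.1,0,90],[0,0,-0.1,0,90],[0,0,-0.1,0,90]]]'>/dev/null; python3 go.py;  python3 -m inch '[[[0,0,-1,0,90],[0,0,-2.5,0,90],[0,0,-5,0,90],[0,0,-7.5,0,90],[0,0,-7.5,0,90]]]'>/dev/null; python3 go.py 564.5 270 212
python3 - <<'E'
from h import *
q,_=snap('scene','s6')
cv2.imwrite('pics/c8.png',cv2.resize(q[120:260,165:305,::-1],(560,560),interpolation=cv2.INTER_CUBIC))
E
```

```text
t 9.03 tcp [480.4 293.5 137.1] yaw_y 75.04 tilt 0.03 F [ 0.3  0.2 -0.4] w 55.3
t 9.45 tcp [482.5 294.7 217.4] yaw_y 75.02 tilt 0.41 F [0.6 0.6 0.9] w 55.8
shift cm [-8.6 -0.3  0.6]
```

View pics/c8.png

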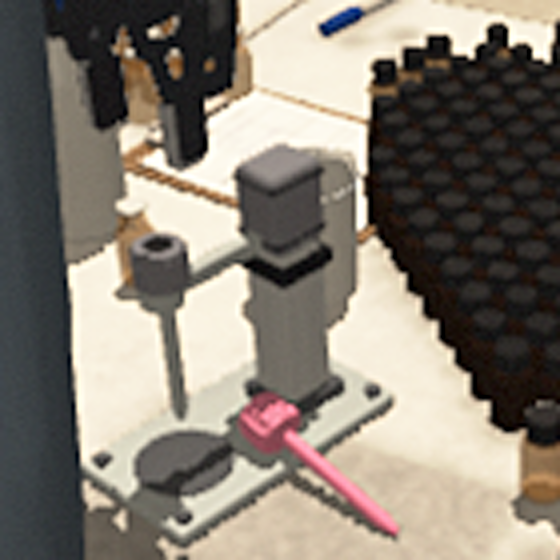

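The nozzle is seated upright in the eyelet, nut at (160,265). But the pink look-alike now lies at (300,450), tipped against the stand base. I'll check numerically when that happened.

```bash
python3 - <<'E'
from m import *
for f in('scene0','s1','s2','s3','s4','s5','s6'):
    z=np.load(f'pics/{f}.npz'); h=cv2.cvtColor(z['p'],cv2.COLOR_RGB2HSV); P,u,v,d=cloud('scene',f)
    for k,lo,hi in(('pink',(160,90,90),(179,255,255)),('turq',(82,110,60),(98,255,255))):
        m=cv2.inRange(h,lo,hi).ravel()>0; m&=(u>200)&(d>0)&(P[:,2]<170)&(P[:,2]>-10)&(P[:,0]<600)&(P[:,1]<300)
        if m.sum(): print(f,k,m.sum(),u[m].mean().round(),v[m].mean().round(),P[m].mean(0),'z',P[m][:,2].min(),P[m][:,2].max(), 'y',P[m][:,1].min(),P[m][:,1].max(),'x',P[m][:,0].min(),P[m][:,0].max())
E
```

```text
scene0 pink 262 265.0 225.0 [484.  151.6  88.2] z -1.18685337359625 119.83338287209165 y 139.129510183643 219.84449256389144 x 472.4314234898707 588.3068650275561
scene0 turq 297 292.0 232.0 [489.9  90.2  88.7] z 0.34419061761718694 120.24548030404833 y 76.79602756833276 107.32212285779752 x 477.15640205485334 560.4396358271977
s1 pink 73 252.0 243.0 [495.5 193.   11.6] z -2.336142817598329 25.24842409275459 y 159.32574148624656 228.30392516964588 x 485.9377318420696 508.58167426446965
s1 turq 332 311.0 238.0 [538.4  65.   45.3] z -3.471804178028833 74.87666752311043 y 51.01268945618227 91.19185802184796 x 473.63166937797956 596.6512218635306
s2 pink 47 256.0 247.0 [492.1 180.5   8.5] z -1.5389846158532237 17.954671554770584 y 159.8583877635906 203.62866483783847 x 486.6988185202201 501.78296249580677
s2 turq 333 311.0 238.0 [538.1  65.   45.1] z -2.7166359614795965 74.45895461966973 y 51.18230303836606 90.69723288792284 x 475.8604012058301 595.7306988740355
s3 pink 143 245.0 236.0 [504.9 217.   18.4] z -1.4211343172396482 40.373560970694825 y 159.89208633739707 257.8042065396837 x 4
[... 450 characters left out ...]
4048064 91.09634615680787 x 474.1731311985165 596.5810361728273
s5 pink 273 240.0 232.0 [505.6 231.3  23.4] z -0.6250416647268366 43.329137491586835 y 159.60354924104115 270.50143534088716 x 487.02819034519854 544.720193885601
s5 turq 330 311.0 238.0 [538.   65.   45.5] z -2.014943812622505 74.32407938223093 y 50.77559402812733 90.3263681989092 x 473.945514264872 596.7364736848339
s6 pink 273 240.0 232.0 [505.6 231.3  23.4] z 0.25941504108789104 42.87200451105468 y 160.14241463720475 270.7503784620926 x 486.778273808287 544.5861001561343
s6 turq 333 311.0 238.0 [537.9  65.   45.2] z -3.10084421925319 75.67561115582896 y 51.1610587623268 90.45502839749747 x 474.0720001165684 596.3069892679885
```

Both look-alikes had already toppled before my first close look at t≈2 s. The arm had not been below z=190 and the wrist force was ~1 N, so they fell by themselves. Neither is in the way. On to the head.

```bash
python3 -m inch '[[[-3,-0.1,0,0,50],[-6,-0.2,0,0,50],[-8.6,-0.2,0.5,0,50],[-8.6,-0.2,0.5,0,50],[-8.6,-0.2,0.5,0,50]]]'>/dev/null; python3 -m inch '[[[0,0,0,0,50],[0,0,0,0,50]]]'>/dev/null;python3 go.py 564.8 270.8 133; python3 - <<'E'
from h import *
q,_=snap('scene','s7'); p,_=snap('top','t7')
a=cv2.resize(q[110:210,180:280,::-1],(400,400),interpolation=cv2.INTER_CUBIC);b=cv2.resize(p[170:260,185:275,::-1],(400,400),interpolation=cv2.INTER_CUBIC)
cv2.imwrite('pics/c9.png',np.hstack([a,b]))
E
```

```text
t 10.08 tcp [562.  270.2 207.1] yaw_y 75.11 tilt 0.06 F [ 0.   0.9 -0.5] w 68.3
shift cm [-0.3  0.1  7.4]
```

View pics/c9.png

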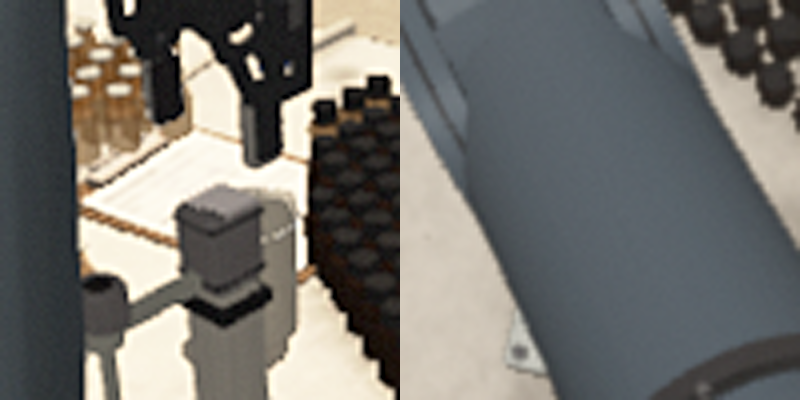

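The scene crop shows the fingers straddling the head, tips at (165,110) and (262,155) over the head top at (222,205). The top view is blocked by the arm. Descending.

```bash
python3 -m inch '[[[-0.27,0.1,1.5,0,50],[-0.27,0.1,3,0,50],[-0.27,0.1,4.5,0,50],[-0.27,0.1,4.5,0,50]]]'>/dev/null; python3 go.py 564.8 270.8 131
```

```text
t 10.52 tcp [564.  269.7 159.9] yaw_y 75.11 tilt 0.24 F [-1.3  0.6 -0.5] w 68.8
shift cm [-0.1  0.1  2.9]
```

```bash
python3 -m inch '[[[-0.05,0.1,1,0,50],[-0.05,0.1,2,0,50],[-0.05,0.1,2.7,0,50],[-0.05,0.1,2.7,0,50],[-0.05,0.1,2.7,0,50]]]'>/dev/null; python3 go.py 564.8 270.8 131; python3 -m inch '[[[0,0,0,0,120],[0,0,0,0,120],[0,0,0,0,120]]]' >/dev/null;python3 go.py;python3 -m inch '[[[0,0,0,0,255],[0,0,0,0,255],[0,0,0,0,255],[0,0,0,0,255],[0,0,0,0,255]]]'>/dev/null; python3 go.py
```

```text
t 10.93 tcp [566.5 270.6 135. ] yaw_y 75.04 tilt 0.04 F [-0.5 -0.6 -0. ] w 68.5
shift cm [ 0.2 -0.   0.4]
t 11.18 tcp [567.2 271.4 136. ] yaw_y 75.05 tilt 0.12 F [0.8 2.6 1.3] w 45.0
t 11.60 tcp [567.9 273.5 137. ] yaw_y 75.12 tilt 0.33 F [1.4 6.3 6.4] w 33.5
```

Opening 33.5 is consistent with 36 mm: the readout was about 3 mm low on the 31 mm nut too. So the button is fully in. I'll pull up gently.

```bash
python3 -m inch '[[[0,0.05,-0.2,0,255],[0,0.1,-0.5,0,255],[0,0.1,-0.9,0,255],[0,0.1,-1.3,0,255],[0,0.1,-1.7,0,255]]]'>/dev/null; python3 go.py; python3 -m inch '[[[0,0,-0.4,0,255],[0,0,-0.8,0,255],[0,0,-1.2,0,255],[0,0,-1.6,0,255],[0,0,-2,0,255]]]'>/dev/null; python3 go.py
```

```text
t 12.02 tcp [567.8 273.5 152.4] yaw_y 75.10 tilt 0.20 F [ 4.6  5.2 -7.3] w 33.9
t 12.43 tcp [567.9 273.4 172.4] yaw_y 75.09 tilt 0.20 F [ 5.1  5.4 -8.3] w 33.8
```

```bash
python3 -m inch '[[[0,0,-0.4,0,255],[0,0,-0.8,0,255],[0,0,-1.2,0,255],[0,0,-1.6,0,255],[0,0,-2,0,255]]]'>/dev/null; python3 go.py; python3 -m inch '[[[0,0,-0.4,0,255],[0,0,-0.8,0,255],[0,0,-1.2,0,255],[0,0,-1.6,0,255],[0,0,-2,0,255]]]'>/dev/null; python3 go.py;  python3 -m inch '[[[0,0,-0.4,0,255],[0,0,-0.8,0,255],[0,0,-1.2,0,255],[0,0,-1.5,0,255]]]'>/dev/null; python3 go.py
```

```text
t 12.85 tcp [567.8 273.4 192.4] yaw_y 75.10 tilt 0.20 F [ 4.6  4.7 -8.4] w 34.0
t 13.27 tcp [567.8 273.4 212.3] yaw_y 75.09 tilt 0.19 F [ 5.2  6.6 -9.7] w 33.8
t 13.60 tcp [567.8 273.4 227.5] yaw_y 75.10 tilt 0.20 F [ 4.6  5.6 -7.9] w 34.1
```

```bash
python3 -m inch '[[[0,0,-0.3,0,255],[0,0,-0.6,0,255],[0,0,-0.6,0,255]]]'>/dev/null; python3 go.py; python3 -m inch '[[[0,0,-0.3,0,255],[0,0,-0.3,0,255]]]'>/dev/null; python3 go.py;  python3 -m inch '[[[0,0,-0.2,0,255],[0,0,-0.2,0,255]]]'>/dev/null; python3 go.py
```

```text
t 13.85 tcp [567.8 273.4 233.9] yaw_y 75.10 tilt 0.22 F [ 4.1  5.5 -4.5] w 33.5
t 14.02 tcp [567.8 273.4 236.7] yaw_y 75.09 tilt 0.22 F [ 4.   4.6 -4. ] w 33.7
t 14.18 tcp [567.7 273.4 237.2] yaw_y 75.10 tilt 0.15 F [  7.9   7.  -15.8] w 33.9
```

The force rose to 16 N at +100 mm, so it is at the end stop. I'll hold there and verify.

```bash
python3 -m inch '[[[0,0,0,0,255],[0,0,0,0,255],[0,0,0,0,255]]]'>/dev/null; python3 go.py; python3 - <<'E'
from m import *
q,_=snap('scene','s8'); snap('top','t8')
a=cv2.resize(q[70:270,160:360,::-1],(560,560),interpolation=cv2.INTER_CUBIC); cv2.imwrite('pics/c10.png',a)
P,u,v,d=cloud('scene','s8')
m=(d>0)&(np.hypot(P[:,0]-479,P[:,1]-294)<22)&(P[:,2]>215); Q=P[m]; print('nut top z',np.percentile(Q[:,2],98))
T=(d>0)&(np.hypot(P[:,0]-479,P[:,1]-294)<10)&(P[:,2]<225)&(P[:,2]>100); print('tube low z',P[T][:,2].min(), P[T].mean(0))
for f in('scene0','s8'):
    P,u,v,d=cloud('scene',f); m=(abs(u-386)<14)&(abs(v-255)<16)&(d>0)&(P[:,2]>133); print(f,'short',P[m].mean(0))
    for k,b in dict(empty=(264,258,280,290),capped=(294,226,307,250),beaker=(245,158,256,200)).items():
        g=np.load(f'pics/{f}.npz')['p'][b[1]:b[3],b[0]:b[2]]; print(f,k,g.reshape(-1,3).mean(0))
E
python3 go.py
```

```text
t 14.43 tcp [567.8 273.4 237.2] yaw_y 75.10 tilt 0.15 F [  7.8   6.1 -15.1] w 33.9
nut top z 262.70552868824814
tube low z 143.09869133111187 [476.7 292.5 184.5]
scene0 short [ 466.5 -102.4  138.4]
scene0 empty [155.4 129.2 100. ]
scene0 capped [115.5 103.7  80.2]
scene0 beaker [145.5 137.1 123. ]
s8 short [ 466.3 -102.3  138.3]
s8 empty [165.3 138.2 107.6]
s8 capped [125.4 103.8  79. ]
s8 beaker [149.9 141.4 127. ]
t 14.53 tcp [567.7 273.4 237.2] yaw_y 75.10 tilt 0.15 F [  7.    6.1 -15.7] w 33.6
```

View pics/c10.png

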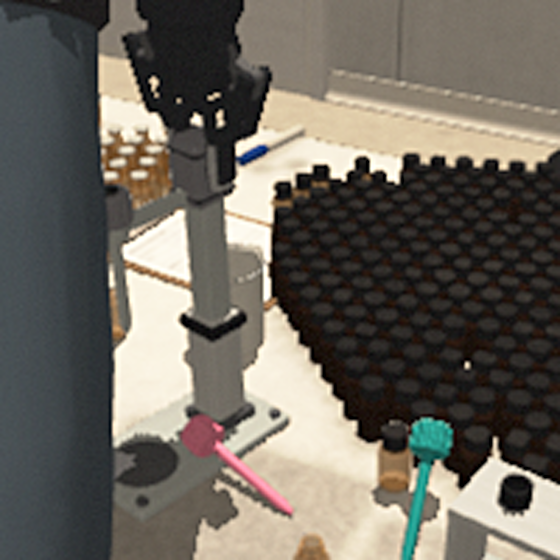

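The head is up with the inner tube fully out. The nozzle nut is seated at (118,205), with its top at 262.7 (expected 263), and the tube hangs to 143 (expected 144). The beaker and bottles are in place. Handing in.

```bash
python3 -c "
from cell import arm
print(arm.sign_off())"
```

```text
the job is handed in; nothing more can be done
None
```

I put the long nozzle (the left one in the rack) through the eyelet with the stand fully down, and let go once the nut met the ring with about 10 N. I then squeezed the button and pulled the head past the first stop to the second. I handed in at about 14.5 s, still holding the head up with the button squeezed.

**Last checks:**
- **Head:** the tool had risen 100 mm, and the upward pull had gone from about 8 N to about 16 N against the end stop.
- **Button:** the grip opening read about 34 mm. The gripper also read about 3 mm low on the 31 mm nut, so this fits the 36 mm width with the button pressed. I had no direct reading of the button's travel.
- **Nozzle:** its nut top measured 262.7 mm (expected 263) and its tip 143 mm (expected 144), so it is still seated.
- **Things not to be moved:** the short nozzle is unchanged to about 0.2 mm. The beaker and the capped and empty bottles looked in place, though I compared only picture colours there, not positions. I did not check the plugged bottle separately.

**Went differently:** the pink and turquoise look-alikes tipped over before about t = 2 s. At that time the tool was no lower than about 190 mm, they stand about 120 mm tall, and no contact force showed. I think they fell by themselves, and I left them. The pink one lies against the stand's base and the turquoise one leans near the capped bottle.

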